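Refill the drying rack in reverse order

ROBOT

A 6-joint arm with a two-finger parallel gripper is mounted at the origin on the work surface. World frame = base frame: x ahead of the robot, y to its left, z up, the work surface at z = 0. Lengths are in mm, angles in rad, forces in N, time in s.
With the tool pointing down it reaches from about 375 to 925 mm from the base axis. Payload 5.7 kg.
Tool frame: the origin (TCP) lies midway between the tips of the shut fingers; the grasp point (between the pads) lies 19 mm behind it; y points along the fingers, x is the direction in which the jaws open and shut, and the axes are right-handed (so a half turn about y gives the same grasp; the last joint's range is limited). The gripper opens to 85 mm and grips with 20 to 120 N. Pads are 22 mm wide; open, the fingers measure 114 mm over their backs; the gripper's body (76 mm by 85 mm) begins 54 mm behind the grasp point. The pads swing forward as they close: fully open they stand 13 mm farther back than shut.
Start: joints at [-1.316, 0.359, 1.51, -0, 1.272, -0.115], TCP at [216.84, -559.411, 203.267] pointing down, gripper open.
Joint ranges: [-2.97, 2.97], [-1.01, 2.36], [0.21, 2.38], [-0.96, 4.11], [0.2, 2.71], [-2.98, 2.98]. Speed limits (rad/s): [2.39, 2.39, 3.14, 3.14, 3.14, 3.14].

INTERFACE

Orientations are given as [roll, pitch, yaw] about the fixed x, y, z axes, in that order (R = Rz(yaw) Ry(pitch) Rx(roll)).
In Python, from cell import sense, grab_frame, get_calibration, ticket, recognise gives the robot as it stands.
- The arm moves only by the shell command python3 -m inch 'ROWS' [OPENING] [FORCE]. ROWS is JSON, one flat list of numbers, 6 for each row, row after row: the shift along the tool's x, y, z in cm, then the turn, a rotation vector about the tool's x, y, z in degrees. A call has 1 to 8 rows; each row is the pose to reach, as a shift and turn from the pose measured when the call began, along the tool's axes at that moment; what a row does not reach only later rows make up. A row lasts 1/8 s, in which the tool goes at most 62.5 mm and 10.7 degrees, less where a joint would pass 70% of its speed; a pose out of reach is approached as far as the arm can. A call with a gripper value outside its range is refused whole. OPENING is the opening in per cent of the stroke, from 0 (shut) to 100 (fully open), set as the call begins (- or left out, the last holds). The fingers move at their own pace and stop on an object; FORCE is the grip in N (left out, the last holds). Time passes only in rows, so rows that repeat a pose let the fingers close. It gives the time, the measured TCP pose, the force and the opening at its end, in the units of the state.
- sense(): the state, without advancing time (a new reading comes with each control period).
- grab_frame(name): name is "side" or "top" or "wrist"; returns (picture, depth): 400x640x3 uint8, red, green, blue; 400x640 float32, mm along the optical axis (not along the pixel's ray), 0 where there is no reading.
- get_calibration(name): a dict with "fx", "fy", "cx", "cy" (pixels), "R" (3x3) and "t" (3): a world point X has camera coordinates R X + t; the wrist camera has in their place "mount" (4x4, takes a point from camera to tool coordinates, whose origin is the TCP and whose axes are the tool frame's). Camera axes: x right, y down, z forward; pixel columns grow to the right and rows downward; lengths in mm; the calibration is good to about 2 mm. The wrist camera is an equidistant fisheye: a pixel r from the principal point sees the ray r / f radians off the axis. A picture is of the moment at which its call begins: read the wrist's pose just before it. get_calibration takes no time and is no camera call.
- ticket.finish_job(): hands the job in, once; it reports no verdict.
Trained networks look in the newest picture that a camera, given by its name, has taken for a name from the list of things; names that differ only in an ending like _2 or _b are one class to them, and where a whole thing is asked for, a point or a joint stands for the part that bears it (a point fixed in the world has none). Each returns a list of dicts, best first, with "p" (0 to 1); they miss things now and then, are a little off and sometimes report something else, mostly with a low value. They report only what shows in the picture. A call takes as long as a camera call. They do not tell look-alikes from the thing itself.
- recognise(label, camera): "bbox" ([left, top, right, bottom] in pixels, round what is visible of it).
The state is a dict: "clock": time; "joint_pos": joint angles; "qvel": joint speeds; "tau": joint torques, N m; "tool_pos": TCP position; "orientation": TCP orientation; "ft_force": force on the tool from outside, world axes, zero at the start; "moment": the same for the moment, N m; "finger_gap": opening from 0.0 (shut) to 1.0 (fully open).
Only numpy, scipy, OpenCV 4.12 (cv2) and the standard library are available. Lean on these libraries where they do the work, as an engineer would, in place of code of your own. Each camera call takes 0.05 s, during which the arm holds its last target. There are 200 camera calls.

TASK

Move the four pieces (die, checker, bone blank, brass drill) from the full finishing rack to the empty drying rack in reverse order, so that the last one finished comes first to hand: the piece nearest the brass knob on the finishing rack goes to the place farthest from the brass knob on the drying rack, the second nearest to the second farthest, and so on. Set each piece in the middle of its own grey felt pad, standing as it stands now, and do not tip any of them over on the way.

Things in the scene. Friction and masses are not known exactly. Their poses are not given: they have to be found in the camera images.
- finishing_rack: Finishing rack (full at the start): fixed pale board 255 (x) x 70 (y) x 20 mm, left or right of the robot. Places at x = +90, +30, -30, -90 mm on grey felt pads, pad tops at z = 22 mm; cross strips 4 mm thick up to z = 28 mm at x = 0, +-60, +-120; long sides open. Brass knob 22 mm wide at x = +142, top z = 44. Origin: underside centre, on the bench. x runs along the row to the knob, away from the robot within 0.4 rad.
- drying_rack: Drying rack (empty at the start): fixed pale board 255 (x) x 70 (y) x 20 mm, left or right of the robot. Places at x = +90, +30, -30, -90 mm on grey felt pads, pad tops at z = 22 mm; cross strips 4 mm thick up to z = 28 mm at x = 0, +-60, +-120; long sides open. Brass knob 22 mm wide at x = +142, top z = 44. Origin: underside centre, on the bench. x runs along the row to the knob, away from the robot within 0.4 rad.
- die: Loose big bone die, a 28 mm cube with dark pips (five on top), about 40 g. Origin: centre of its underside, z up; faces square to its x and y axes, which are within 0.12 rad of the finishing rack's.
- checker: Loose round dark red rosewood checker lying flat, 38 mm diameter, 16 mm thick, about 22 g. Origin: centre of its underside, z up.
- blank: Loose plain bone blank, an upright block without pips, 32 mm (own x) by 20 mm (own y) by 44 mm high, about 50 g. Origin: centre of its underside, z up; its axes are within 0.12 rad of the finishing rack's, so its 20 mm side can be gripped across the rack.
- drill: Loose brass pip drill in its holder, standing upright, bit up: foot 28 mm diameter and 6 mm high, round body 18 mm diameter from 6 to 36 mm height, then a cone and a steel bit 5 mm thick up to 52 mm; about 80 g. Origin: centre of its underside, z up.
- pad_die: Fixed grey felt pad, 48 x 48 x 2 mm, on the finishing rack under the die at the start, its rim showing round it; it stays behind and marks where the die came from. Origin: centre of its underside, 20 mm above the bench.
- pad_checker: Fixed grey felt pad, 48 x 48 x 2 mm, on the finishing rack under the checker at the start, its rim showing round it; it stays behind and marks where the checker came from. Origin: centre of its underside, 20 mm above the bench.
- pad_blank: Fixed grey felt pad, 48 x 48 x 2 mm, on the finishing rack under the blank at the start, its rim showing round it; it stays behind and marks where the blank came from. Origin: centre of its underside, 20 mm above the bench.
- pad_drill: Fixed grey felt pad, 48 x 48 x 2 mm, on the finishing rack under the drill at the start, its rim showing round it; it stays behind and marks where the drill came from. Origin: centre of its underside, 20 mm above the bench.
There are look-alikes about, which are no part of the job. Leave any blue or turquoise look-alike of the checker alone.

How it is judged (in metres and radians):
At the end, for the whole second after the job is handed in: Each piece stands on the drying rack at the mirrored place (finishing rack place at x goes to drying rack place at -x, own x axes of the racks), its origin within 13 mm of the pad's centre along each rack axis and within 4 mm of the pad's top height, upright within 0.12 rad, and at rest (((x of pad_die in the frame of finishing_rack between 0.07 and 0.11 m and x of die in the frame of drying_rack between -0.103 and -0.077 m) or (x of pad_die in the frame of finishing_rack between 0.01 and 0.05 m and x of die in the frame of drying_rack between -0.043 and -0.017 m) or (x of pad_die in the frame of finishing_rack between -0.05 and -0.01 m and x of die in the frame of drying_rack between 0.017 and 0.043 m) or (x of pad_die in the frame of finishing_rack between -0.11 and -0.07 m and x of die in the frame of drying_rack between 0.077 and 0.103 m)) and y of die in the frame of drying_rack between -0.013 and 0.013 m and z of die in the frame of drying_rack between 0.018 and 0.026 m and angle between each of die, checker, blank, drill's own z axis and vertical below 0.12 rad and linear speed of each of die, checker, blank, drill below 0.02 m/s and angular speed of each of die, checker, blank, drill below 0.2 rad/s and ((x of pad_checker in the frame of finishing_rack between 0.07 and 0.11 m and x of checker in the frame of drying_rack between -0.103 and -0.077 m) or (x of pad_checker in the frame of finishing_rack between 0.01 and 0.05 m and x of checker in the frame of drying_rack between -0.043 and -0.017 m) or (x of pad_checker in the frame of finishing_rack between -0.05 and -0.01 m and x of checker in the frame of drying_rack between 0.017 and 0.043 m) or (x of pad_checker in the frame of finishing_rack between -0.11 and -0.07 m and x of checker in the frame of drying_rack between 0.077 and 0.103 m)) and y of checker in the frame of drying_rack between -0.013 and 0.013 m and z of checker in the frame of drying_rack between 0.018 and 0.026 m and ((x of pad_blank in the frame of finishing_rack between 0.07 and 0.11 m and x of blank in the frame of drying_rack between -0.103 and -0.077 m) or (x of pad_blank in the frame of finishing_rack between 0.01 and 0.05 m and x of blank in the frame of drying_rack between -0.043 and -0.017 m) or (x of pad_blank in the frame of finishing_rack between -0.05 and -0.01 m and x of blank in the frame of drying_rack between 0.017 and 0.043 m) or (x of pad_blank in the frame of finishing_rack between -0.11 and -0.07 m and x of blank in the frame of drying_rack between 0.077 and 0.103 m)) and y of blank in the frame of drying_rack between -0.013 and 0.013 m and z of blank in the frame of drying_rack between 0.018 and 0.026 m and ((x of pad_drill in the frame of finishing_rack between 0.07 and 0.11 m and x of drill in the frame of drying_rack between -0.103 and -0.077 m) or (x of pad_drill in the frame of finishing_rack between 0.01 and 0.05 m and x of drill in the frame of drying_rack between -0.043 and -0.017 m) or (x of pad_drill in the frame of finishing_rack between -0.05 and -0.01 m and x of drill in the frame of drying_rack between 0.017 and 0.043 m) or (x of pad_drill in the frame of finishing_rack between -0.11 and -0.07 m and x of drill in the frame of drying_rack between 0.077 and 0.103 m)) and y of drill in the frame of drying_rack between -0.013 and 0.013 m and z of drill in the frame of drying_rack between 0.018 and 0.026 m); the robot touches nothing.
It fails at once if the die is tipped over or carried on its side (more than 0.7 rad from upright) (angle between die's own z axis and vertical above 0.7 rad).
It fails at once if the checker is tipped over or carried on its side (more than 0.7 rad from upright) (angle between checker's own z axis and vertical above 0.7 rad).
It fails at once if the blank is tipped over or carried on its side (more than 0.7 rad from upright) (angle between blank's own z axis and vertical above 0.7 rad).
It fails at once if the drill is tipped over or carried on its side (more than 0.7 rad from upright) (angle between drill's own z axis and vertical above 0.7 rad).
It also fails if it takes over 128 s, if anything falls off the work surface, if the arm or the gripper's body presses on something with over 40 N, if the wrist force passes 120 N, or if a joint passes its speed limit or range.

## Working session

There is one attempt and no reset: what is moved stays moved. The work goes in short steps, Python scripts to look and compute and a shell command to move; the robot and the scene stay as the last step left them, time stands still between calls to the robot, and variables do not carry over. Pictures are saved under pics/ and viewed, about 12 in all and at most 16, crops included, and the job is handed in when it is done.

```bash
mkdir -p pics; ls; python3 - <<'E'
from cell import sense, grab_frame, get_calibration
import cv2,numpy as np
print(sense())
for n in("top","side","wrist"):
    im,d=grab_frame(n); cv2.imwrite(f"pics/{n}0.png",im[:,:,::-1]); np.save(f"pics/{n}0.npy",d)
    c=get_calibration(n); print(n,{k:np.round(v,3).tolist() for k,v in c.items()})
E
```

```text
pics
{'clock': 0.0, 'joint_pos': array([-1.31607863e+00,  3.59502476e-01,  1.51146899e+00,  3.44644227e-05,
        1.27250952e+00, -1.15068195e-01]), 'qvel': array([1.17557723e-03, 9.67190516e-05, 1.52635822e-03, 9.35670574e-04,
       1.64747791e-03, 1.21074401e-03]), 'tau': array([ 4.94980086e-04, -5.27613187e+01, -2.78617805e+01,  1.56752435e-04,
        1.32186105e-02, -1.85080580e-05]), 'tool_pos': array([ 216.68089875, -558.69799203,  202.44124447]), 'orientation': array([-1.57054681,  0.00187206, -1.20102036]), 'ft_force': array([ 1.02723622, -0.18317542, -0.87290223]), 'moment': array([-0.00800325, -0.05882155, -0.03029351]), 'finger_gap': 1.000831834351235}
top {'fx': 432.866, 'fy': 432.866, 'cx': 310.44, 'cy': 199.332, 'R': [[0.006, -1.0, 0.004], [-0.994, -0.007, -0.11], [0.11, -0.003, -0.994]], 't': [10.059, 530.856, 1113.776]}
side {'fx': 394.347, 'fy': 394.347, 'cx': 314.394, 'cy': 200.772, 'R': [[-0.863, -0.505, 0.009], [-0.391, 0.657, -0.644], [0.319, -0.56, -0.765]], 't': [479.142, 223.337, 674.612]}
wrist {'fx': 309.707, 'fy': 309.707, 'cx': 319.07, 'cy': 206.513, 'mount': [[1.0, -0.001, 0.001, -0.167], [-0.001, -0.295, 0.956, -170.432], [-0.0, -0.956, -0.295, 75.885], [0.0, 0.0, 0.0, 1.0]]}
```

View pics/top0.png

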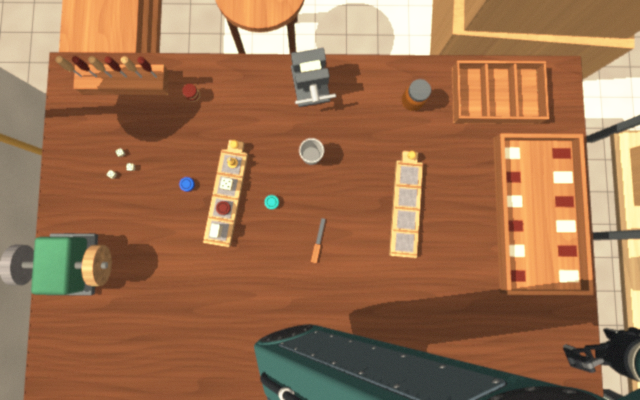

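View pics/wrist0.png

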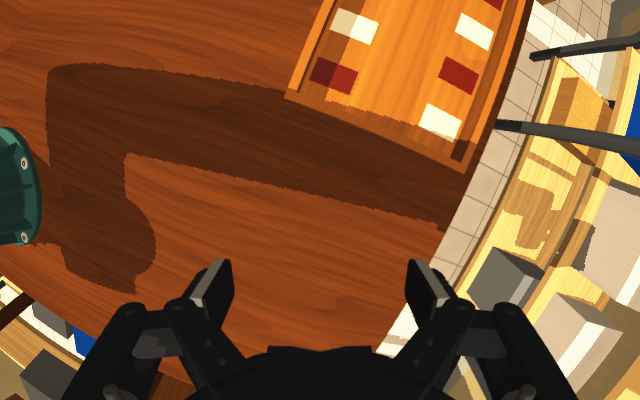

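Top view: the finishing rack is on the left (cols 205–245, knob at (235,146)) and the drying rack is on the right (knob at (410,155)). From the knob the order is drill (232,162), die (226,184), checker (223,208), blank (215,231).
Look-alikes:
- **Checker:** blue disc (186,184), turquoise disc (271,202), red jar (190,91).
- **Die:** small white dice (121,153), (130,167), (112,174).

I choose the four on the rack.

```bash
cat > h.py <<'E'
import numpy as np,cv2
from scipy.spatial.transform import Rotation as Rn
from cell import sense, grab_frame, get_calibration, recognise
def world(n,u,v,d):
    c=get_calibration(n)
    P=np.stack([(u-c["cx"])/c["fx"]*d,(v-c["cy"])/c["fy"]*d,d],-1)
    return (P-c["t"])@c["R"]
def wpose():
    s=sense(); return Rn.from_euler("xyz",s["orientation"]).as_matrix(),np.array(s["tool_pos"])
def wrist_world(u,v,d,Rt,p):
    c=get_calibration("wrist"); M=np.array(c["mount"])
    x=u-c["cx"];y=v-c["cy"];r=np.hypot(x,y)+1e-9;th=r/c["fx"]
    P=np.stack([x/r*np.tan(th)*d,y/r*np.tan(th)*d,d+0*r],-1)
    return (P@M[:3,:3].T+M[:3,3])@Rt.T+p
def wproj(X,Rt,p):
    c=get_calibration("wrist"); M=np.array(c["mount"])
    P=((np.atleast_2d(X)-p)@Rt-M[:3,3])@M[:3,:3]
    r=np.hypot(P[:,0],P[:,1])+1e-9;th=np.arctan2(r,P[:,2])
    return np.c_[c["cx"]+c["fx"]*th*P[:,0]/r,c["cy"]+c["fx"]*th*P[:,1]/r]
E
python3 - <<'E'
from h import *
for cam in("top","side"):
    im,d=grab_frame(cam)
    if cam=="side": cv2.imwrite("pics/side.png",im[:,:,::-1])
    vv,uu=np.mgrid[:400,:640]; W=world(cam,uu,vv,d)
    for name,(u0,u1,v0,v1) in dict(fin=(195,255,148,252),dry=(380,435,158,262)).items():
        if cam=="top":
            m=np.zeros((400,640),bool);m[v0:v1,u0:u1]=1
            np.save("pics/%s.npy"%name,[0])
            m&=(W[...,2]>10)&(W[...,2]<80)
            box=cv2.minAreaRect(W[m][:,:2].astype(np.float32)); print(name,box,np.median(W[m][:,2]))
    for l in("finishing_rack","drying_rack","die","checker","blank","drill","pad_die"):
        for r in recognise(l,cam)[:4]:
            b=np.array(r["bbox"]);u,v=(b[0]+b[2])/2,(b[1]+b[3])/2
            k=d[int(v)-1:int(v)+2,int(u)-1:int(u)+2];k=np.median(k)
            print(cam,l,round(r["p"],2),b.round(1),world(cam,u,v,k).round(0))
E
```

```text
fin ((541.9353637695312, 239.84918212890625), (71.4574203491211, 266.2845153808594), 80.54914093017578) 21.84792874651029
dry ((515.4210205078125, -242.2752685546875), (71.32058715820312, 266.9571838378906), 84.959716796875) 20.333695119121284
top finishing_rack 0.89 [206.6 137.6 245.3 248.5] [547. 238.  23.]
top die 0.47 [221.8 177.5 233.4 192.6] [564. 229.  51.]
top checker 0.69 [180.  178.1 196.2 191.8] [569. 341.  18.]
top checker 0.61 [218.2 203.1 232.5 211.3] [508. 236.  38.]
top checker 0.52 [266.5 195.  279.8 211.2] [521. 113.  16.]
top drill 0.61 [229.4 157.  241.8 166.9] [630. 214.  29.]
side finishing_rack 0.81 [189.5 239.8 324.6 359.4] [517. 258.  38.]
side drying_rack 0.82 [326.4 110.2 436.6 174.2] [ 504. -233.   22.]
side die 0.91 [228.3 262.3 250.5 285.4] [567. 239.  50.]
side checker 0.87 [259.  283.9 279.1 309.7] [502. 244.  38.]
side checker 0.85 [286.3 236.3 307.4 257.5] [523. 122.  16.]
side checker 0.82 [188.7 321.5 212.1 347.8] [568. 349.  16.]
side blank 0.61 [281.2 303.3 301.6 332.2] [442. 265.  65.]
side blank 0.33 [257.1 284.5 278.2 310.3] [503. 246.  39.]
side drill 0.71 [211.1 247.5 229.8 262.1] [621. 224.  47.]
side pad_die 0.78 [224.8 274.7 259.1 296. ] [557. 248.  32.]
```

View pics/side.png

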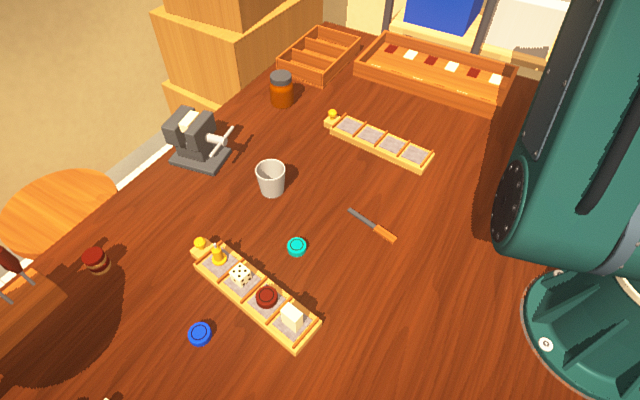

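```bash
cat >> h.py <<'E'
def go(x,y,z,yawdeg):
    "shift (cm) in the tool's axes and turn about tool y (deg), tool kept pointing down"
    Rt,p=wpose(); s=(np.array([x,y,z])-p)@Rt/10
    T=Rn.from_euler("xyz",[-90,0,yawdeg],degrees=True).as_matrix()
    w=Rn.from_matrix(Rt.T@T).as_rotvec(degrees=True)
    print("t %.2f at"%sense()["clock"],p.round(1),"-> row",s.round(2),w.round(1))
E
python3 -c "
from h import *
go(500,248,230,77)"
```

```text
t 0.95 at [ 216.8 -559.4  203.3] -> row [-65.05  -2.67  55.58] [  -0.  -145.8   -0. ]
```

```bash
python3 -m inch '[-4,-1,5,0,-10,0,-10,-2.7,9,0,-20,0,-16,-2.7,14,0,-30,0,-22,-2.7,19,0,-41,0,-27,-2.7,23,0,-51,0,-32,-2.7,27,0,-61,0,-36,-2.7,31,0,-72,0,-41,-2.7,35,0,-82,0]'; python3 -c "
from h import *
go(500,248,230,77)"
```

```text
clock: 1.95
tool_pos: [381.8, -89.7, 230.8]
orientation: [-1.572, -0.001, 0.236]
ft_force: [-0.5, 0.1, -0.6]
finger_gap: 1.002
t 1.95 at [381.8 -89.7 230.8] -> row [19.38  0.08 30.08] [  0.1 -63.5   0. ]
```

```bash
python3 -m inch '[3,0,5,0,-10,0,6,0,9,0,-20,0,9,0,14,0,-30,0,12,0,19,0,-40,0,15,0,23,0,-51,0,18,0,28,0,-61,0,19.4,0,30,0,-63.5,0,19.4,0,30,0,-63.5,0]'; python3 - <<'E'
from h import *
Rt,p=wpose(); im,d=grab_frame("wrist"); cv2.imwrite("pics/w1.png",im[:,:,::-1]); np.savez("pics/w1.npz",im=im,d=d,R=Rt,p=p)
for l in("finishing_rack","die","checker","blank","drill","pad_die","pad_checker","pad_blank","pad_drill"):
    for r in recognise(l,"wrist")[:3]: print(l,round(r["p"],2),np.array(r["bbox"]).round(0))
vv,uu=np.mgrid[:400,:640]; W=wrist_world(uu,vv,d,Rt,p); np.save("pics/W1.npy",W)
print(p,sense()["clock"])
E
```

```text
clock: 2.95
tool_pos: [500.7, 248.3, 230.5]
orientation: [-1.572, 0.0, 1.345]
ft_force: [-0.5, 0.1, -0.8]
finger_gap: 0.994
finishing_rack 0.74 [285. 102. 348. 310.]
die 0.76 [311. 218. 332. 247.]
checker 0.69 [301. 167. 331. 200.]
checker 0.69 [219. 199. 245. 225.]
checker 0.6 [389. 197. 422. 224.]
blank 0.72 [306. 121. 326. 150.]
drill 0.74 [314. 263. 332. 289.]
pad_die 0.68 [300. 210. 338. 241.]
pad_checker 0.87 [301. 163. 338. 200.]
pad_blank 0.57 [299. 115. 334. 151.]
pad_drill 0.86 [304. 248. 342. 281.]
[500.69022615 248.29624946 230.53406083] 3.45
```

View pics/w1.png

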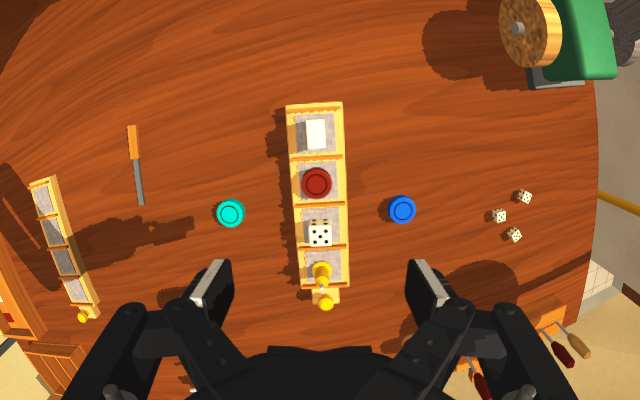

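The wrist view shows the finishing rack upright in the middle. Blank (316,134), checker (316,183), die (320,233), drill (321,275), knob (325,303). The blue (402,209) and turquoise (230,213) discs lie off the rack.

```bash
cat >> h.py <<'E'
def rack(W,box,zr=(14,33)):
    u0,v0,u1,v1=box; m=np.zeros(W.shape[:2],bool); m[v0:v1,u0:u1]=1
    m&=(W[...,2]>zr[0])&(W[...,2]<zr[1]); return W[m]
def fitrack(P,c0,yaw0):
    "fit 255x70 board: grid over yaw, edges from percentiles of local coords"
    best=None
    for a in np.radians(np.arange(yaw0-8,yaw0+8,.25)):
        e=np.array([[np.cos(a),np.sin(a)],[-np.sin(a),np.cos(a)]])
        q=(P[:,:2]-c0)@e.T; q=q[abs(q[:,0])<124]
        lo,hi=np.percentile(q[:,1],[2,98]); 
        if best is None or hi-lo<best[0]: best=(hi-lo,a,(lo+hi)/2)
    a=best[1]; e=np.array([[np.cos(a),np.sin(a)],[-np.sin(a),np.cos(a)]])
    q=(P[:,:2]-c0)@e.T; k=q[abs(q[:,1]-best[2])<33][:,0]; return best[0],np.degrees(a),np.percentile(k,[.3,50,99.7]),best[2],e
E
python3 - <<'E'
from h import *
W=np.load("pics/W1.npy")
P=rack(W,(270,95,365,292)); c0=np.array([542,240.])
w,a,k,yc,e=fitrack(P,c0,-12); print("width",w,"yaw",a,"x ends",k,"yc",yc, "medz",np.median(P[:,2]))
# near end of board is at x=-127.5
c=c0+(k[0]+127.5)*e[0]+yc*e[1]; print("centre",c)
for n,(b,z) in dict(blank=((296,110,340,160),(50,75)),checker=((296,160,345,208),(33,45)),die=((300,205,345,255),(44,60)),drill=((305,255,340,290),(38,80)),knob=((310,288,340,315),(38,60))).items():
    Q=rack(W,b,z)
    if len(Q)<5: print(n,len(Q));continue
    q=(Q[:,:2]-c)@e.T; r=cv2.minAreaRect(Q[:,:2].astype(np.float32))
    print(n,len(Q),"topz",np.percentile(Q[:,2],[50,95]).round(1),"rackxy mid",((q.min(0)+q.max(0))/2).round(1),"size",np.ptp(q,axis=0).round(1),"rect",np.round(r[0],1),np.round(r[1],1),round(r[2],1))
E
```

```text
width 67.37599673249414 yaw -10.0 x ends [-129.89179491  -11.73875856  129.51040659] yc -0.3021256239625849 medz 21.205534589707938
centre [539.59207827 240.11779517]
blank 540 topz [65.8 67.2] rackxy mid [-92.6   0.6] size [32.2 21. ] rect [448.5 256.8] [20.9 32.2] 80.1
checker 738 topz [38.1 39.5] rackxy mid [-30.4  -2.8] size [37.7 36.8] rect [509.2 242.7] [36.4 37.8] 77.5
die 505 topz [49.8 51.1] rackxy mid [32.1 -0.9] size [28.6 27.9] rect [571.  233.5] [27.2 28.8] 77.6
drill 232 topz [57.9 69.9] rackxy mid [92.1 -2.1] size [17.7 17.3] rect [630.2 222.1] [17.5 17.2] 8.9
knob 159 topz [42.9 44.8] rackxy mid [140.9   1.2] size [21.1 21.4] rect [677.7 216.5] [19.6 21.3] 25.6
```

All sizes and heights agree with the text (tops at 66, 38, 50 and 74 mm; knob at x ≈ 141). I take the drill first.

```bash
python3 -c "
from h import *
go(630,222,110,80); go(630,222,32,80)"
```

```text
t 3.45 at [500.4 246.7 231. ] -> row [  0.52  12.12 -13.16] [ 0.1 -3.1 -0. ]
t 3.45 at [500.4 246.7 231. ] -> row [  0.52  19.92 -13.15] [ 0.1 -3.1 -0. ]
```

```bash
python3 -m inch '[0.2,3,-5,0,-2,0,0.4,7,-10,0,-3,0,0.5,12,-13.2,0,-3,0,0.5,12,-13.2,0,-3,0,0.5,15,-13.2,0,-3,0,0.5,18,-13.2,0,-3,0,0.5,19.9,-13.2,0,-3,0,0.5,19.9,-13.2,0,-3,0]'; python3 -c "
from h import *
go(630,222,32,80)
Rt,p=wpose(); im,d=grab_frame('wrist'); cv2.imwrite('pics/w2.png',im[150:400,150:490,::-1])"
```

```text
clock: 4.45
tool_pos: [629.3, 221.6, 31.8]
orientation: [-1.571, 0.001, 1.395]
ft_force: [-0.5, 0.2, 0.6]
finger_gap: 1.005
t 4.45 at [629.3 221.6  31.8] -> row [ 0.05 -0.02 -0.07] [ 0.  -0.  -0.1]
```

View pics/w2.png

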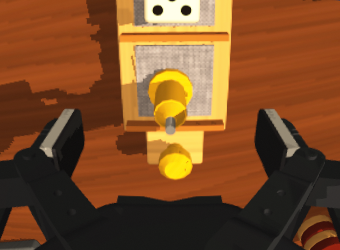

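The drill stands upright between the open pads, crop ~(170,95), with the jaw mid at ~165. I close the gripper.

```bash
python3 -m inch '[0,0,0,0,0,0,0,0,0,0,0,0,0,0,0,0,0,0,0,0,0,0,0,0,0,0,0,0,0,0,0,0,0,0,0,0,0,0,0,0,0,0,0,0,0,0,0,0]' 0 40; python3 -m inch '[0,-2,0,0,0,0,0,-5,0,0,0,0,0,-10,0,0,0,0,0,-14,0,0,0,0,0,-14,0,0,0,0]'; python3 -c "
from h import *
go(425,-234,172,85)"
```

```text
clock: 5.5
tool_pos: [630.6, 221.9, 33.3]
orientation: [-1.573, -0.0, 1.395]
ft_force: [-1.0, 0.2, 5.1]
finger_gap: 0.061
clock: 6.12
tool_pos: [633.2, 222.7, 178.6]
orientation: [-1.581, -0.004, 1.396]
ft_force: [-0.3, 0.8, -1.1]
finger_gap: 0.03
t 6.12 at [633.2 222.7 178.6] -> row [-48.61   0.36  12.55] [ 0.6 -5.   0.2]
```

```bash
python3 -c "
from h import *
print(sense()['finger_gap'])
Rt,p=wpose(); im,d=grab_frame('wrist'); cv2.imwrite('pics/w3.png',im[:,100:540,::-1]);np.savez('pics/w3.npz',im=im,d=d,R=Rt,p=p)
print(p,sense()['finger_gap'],sense()['orientation'])"
```

```text
0.029554278253908776
[633.22383603 222.7389734  178.59386211] 0.03588373557770152 [-1.5771794  -0.00177479  1.39554364]
```

View pics/w3.png

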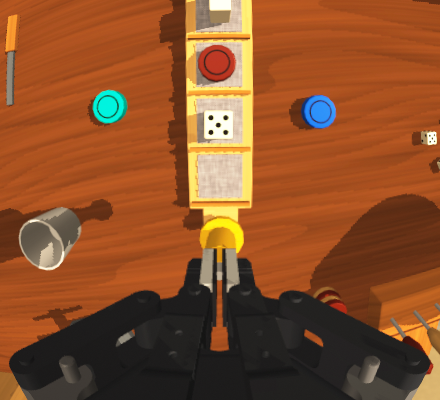

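```bash
python3 - <<'E'
from h import *
f=np.load('pics/w3.npz');d=f['d'];vv,uu=np.mgrid[:400,:640];W=wrist_world(uu,vv,d,f['R'],f['p'])
for u,v in((318,228),(322,235),(322,245),(312,240),(322,255),(310,260),(334,260),(320,270),(320,290)): print(u,v,f['im'][v,u],d[v,u],W[v,u].round(0))
im=f['im'][190:330,260:380,::-1];cv2.imwrite('pics/w3c.png',cv2.resize(im,None,fx=5,fy=4.2,interpolation=3))
im,d=grab_frame('side');cv2.imwrite('pics/s2.png',cv2.resize(im[150:300,140:300,::-1],None,fx=4,fy=4,interpolation=3))
a=cv2.resize(im[150:300,140:300,::-1],(480,450),interpolation=3);b=cv2.imread('pics/w3c.png');b=cv2.resize(b,(310,300))
o=np.zeros((450,800,3),np.uint8);o[:,:480]=a;o[:300,485:795]=b;cv2.imwrite('pics/c3.png',o)
E
```

```text
318 228 [192 127  23] 186.76387 [626. 224. 174.]
322 235 [216 144  22] 173.37508 [625. 226. 188.]
322 245 [207 137  21] 161.66113 [626. 226. 200.]
312 240 [179 117  21] 170.00873 [626. 220. 192.]
322 255 [91 64 28] 143.97113 [623. 226. 218.]
310 260 [170 156 132] 139.37325 [622. 221. 223.]
334 260 [169 156 132] 138.5995 [623. 232. 224.]
320 270 [127 115  97] 147.38638 [631. 224. 217.]
320 290 [172  81  32] 402.21716 [783. 198.  -1.]
```

View pics/c3.png

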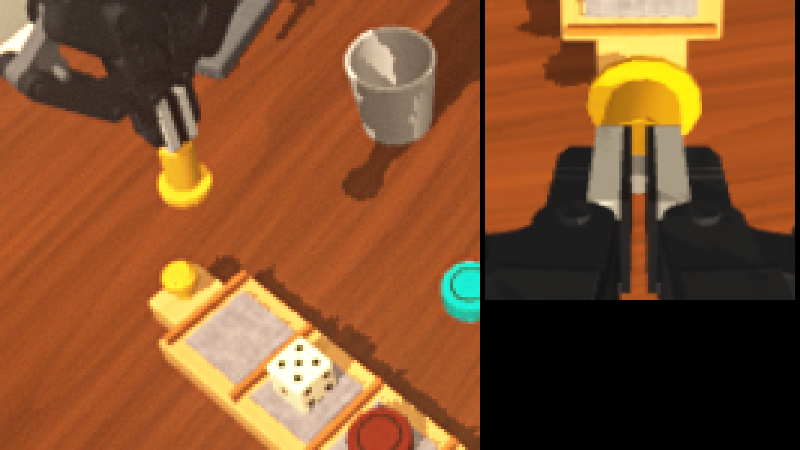

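```bash
python3 - <<'E'
from h import *
f=np.load('pics/w3.npz');d=f['d'];vv,uu=np.mgrid[:400,:640];W=wrist_world(uu,vv,d,f['R'],f['p'])
T=(W-f['p'])@f['R']
for u in (308,312,318,322,328,333):
    print(u,[(v,f['im'][v,u].tolist(),T[v,u].round(0).tolist()) for v in range(222,272,6)])
f=np.load('pics/w1.npz');T=(np.load('pics/W1.npy')-f['p'])@f['R']
print([(u,v,T[v,u].round(0).tolist()) for v in range(260,310,8) for u in (205,215,225,415,425)])
E
```

```text
308 [(222, [252, 209, 20], [-6.0, 7.0, 10.0]), (228, [255, 235, 22], [-6.0, 6.0, 6.0]), (234, [218, 146, 21], [-6.0, 6.0, 3.0]), (240, [169, 111, 21], [-6.0, -8.0, 5.0]), (246, [173, 112, 19], [-6.0, -17.0, 5.0]), (252, [162, 149, 126], [-5.0, -36.0, 10.0]), (258, [169, 155, 132], [-5.0, -43.0, 11.0]), (264, [169, 156, 132], [-5.0, -49.0, 11.0]), (270, [169, 156, 132], [-4.0, -54.0, 11.0])]
312 [(222, [255, 244, 18], [-4.0, 7.0, 10.0]), (228, [254, 220, 23], [-4.0, 6.0, 7.0]), (234, [176, 115, 19], [-4.0, -4.0, 7.0]), (240, [179, 117, 21], [-4.0, -13.0, 7.0]), (246, [184, 120, 19], [-3.0, -23.0, 8.0]), (252, [147, 135, 115], [-3.0, -36.0, 10.0]), (258, [148, 136, 115], [-3.0, -42.0, 10.0]), (264, [127, 115, 98], [-3.0, -49.0, 11.0]), (270, [117, 107, 90], [-3.0, -54.0, 10.0])]
318 [(222, [255, 243, 16], [-0.0, 6.0, 10.0]), (228, [192, 127, 23], [-0.0, 4.0, 7.0]), (234, [194, 128, 20], [-0.0, -7.0, 8.0]), (240, [201, 133, 19], [-0.0, -15.0, 8.0]), (246, [248, 191, 23], [-0.0, -24.0, 8.0]), (252, [226, 153, 22], [-0.0, -26.0, 6.0]), (258, [223, 150, 22], [-0.0, -28.0, 3.0]), (264, [137
[... 1691 characters left out ...]
6.0]), (425, 276, [45.0, -62.0, 11.0]), (205, 284, [-46.0, -68.0, 10.0]), (215, 284, [-42.0, -65.0, 9.0]), (225, 284, [-42.0, -54.0, 2.0]), (415, 284, [43.0, -56.0, 4.0]), (425, 284, [43.0, -68.0, 10.0]), (205, 292, [-43.0, -75.0, 11.0]), (215, 292, [-43.0, -66.0, 6.0]), (225, 292, [-43.0, -53.0, -3.0]), (415, 292, [43.0, -57.0, -0.0]), (425, 292, [42.0, -71.0, 9.0]), (205, 300, [-43.0, -78.0, 9.0]), (215, 300, [-43.0, -67.0, 2.0]), (225, 300, [-42.0, -57.0, -5.0]), (415, 300, [43.0, -60.0, -3.0]), (425, 300, [43.0, -70.0, 4.0]), (205, 308, [-43.0, -79.0, 6.0]), (215, 308, [-42.0, -70.0, 0.0]), (225, 308, [-43.0, -58.0, -8.0]), (415, 308, [43.0, -60.0, -7.0]), (425, 308, [43.0, -72.0, 2.0])]
```

Depth shows the real pad tips sit about 33 mm behind the reported TCP (open: 46 mm), so the drill hangs upright from its bit only. I set it back on its pad and regrip lower, using tip = TCP + 33 mm from now on.

```bash
python3 -m inch '[0,0,0,0,0,0,0,0,0,0,0,0]' ; python3 -c "
from h import *
go(630.6,222,33,80)"
```

```text
clock: 6.48
tool_pos: [629.2, 221.7, 172.6]
orientation: [-1.572, 0.001, 1.395]
ft_force: [0.1, -0.4, 0.3]
finger_gap: 0.027
t 6.47 at [629.2 221.7 172.6] -> row [ 0.06 13.96 -0.12] [ 0. -0. -0.]
```

```bash
python3 -m inch '[0,4,0,0,0,0,0,8,0,0,0,0,0,11,0,0,0,0,0,12.5,0,0,0,0,0,13.4,0,0,0,0,0,13.9,0,0,0,0,0,13.9,0,0,0,0,0,13.9,0,0,0,0]' ; python3 -c "
from h import *
go(630.6,222,33,80)"
```

```text
clock: 7.48
tool_pos: [629.8, 221.7, 34.4]
orientation: [-1.573, 0.0, 1.395]
ft_force: [0.0, 0.7, -0.6]
finger_gap: 0.033
t 7.47 at [629.8 221.7  34.4] -> row [ 0.04  0.14 -0.07] [ 0.1 -0.  -0. ]
```

```bash
python3 -m inch '[0,0.1,0,0,0,0,0,0.2,0,0,0,0,0,0.2,0,0,0,0]' ; python3 -m inch '[0,0.1,0,0,0,0,0,0.1,0,0,0,0]'; python3 -m inch '[0,0,0,0,0,0,0,0,0,0,0,0,0,0,0,0,0,0,0,0,0,0,0,0,0,0,0,0,0,0]' 40; python3 - <<'E'
from h import *
print(sense()['tool_pos'],sense()['finger_gap'])
Rt,p=wpose(); im,d=grab_frame('wrist'); cv2.imwrite('pics/w4.png',im[150:400,150:490,::-1])
f,dd=grab_frame('side');cv2.imwrite('pics/c4.png',np.hstack([cv2.resize(im[170:330,220:420,::-1],(400,320)),cv2.resize(f[220:300,170:270,::-1],(400,320),interpolation=3)]))
E
```

```text
clock: 7.85
tool_pos: [630.6, 222.2, 33.8]
orientation: [-1.574, -0.001, 1.395]
ft_force: [-1.7, -0.2, 6.0]
finger_gap: 0.029
clock: 8.1
tool_pos: [630.9, 222.4, 33.8]
orientation: [-1.575, -0.001, 1.395]
ft_force: [-1.5, 0.7, 6.6]
finger_gap: 0.031
clock: 8.72
tool_pos: [630.8, 222.3, 33.7]
orientation: [-1.575, -0.001, 1.396]
ft_force: [-0.7, -0.8, 0.1]
finger_gap: 0.399
[630.8366124  222.33803322  33.68241928] 0.39935488083522436
```

View pics/c4.png

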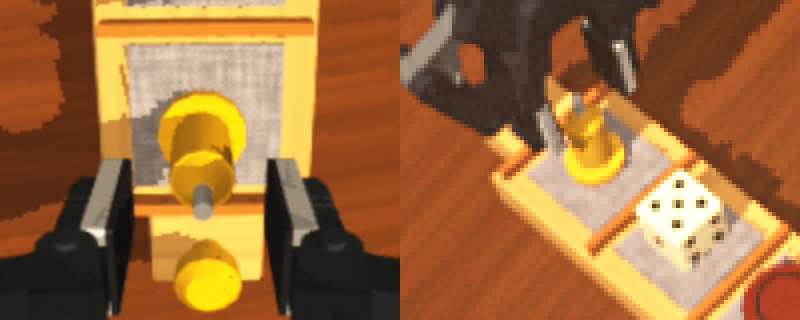

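The drill stands upright again on its pad (left panel (205,130)). I lower 26 mm and grip the body.

```bash
python3 -m inch '[0,0.8,0,0,0,0,0,1.6,0,0,0,0,0,2.3,0,0,0,0,0,2.6,0,0,0,0,0,2.6,0,0,0,0]'; python3 -m inch '[0,0,0,0,0,0,0,0,0,0,0,0,0,0,0,0,0,0,0,0,0,0,0,0,0,0,0,0,0,0]' 0 40; python3 -m inch '[0,-2,0,0,0,0,0,-5,0,0,0,0,0,-10,0,0,0,0,0,-15,0,0,0,0,0,-15,0,0,0,0,0,-15,0,0,0,0]'; python3 -c "
from h import *
go(425,-234,155,85)"
```

```text
clock: 9.45
tool_pos: [630.7, 222.3, 7.3]
orientation: [-1.574, -0.001, 1.396]
ft_force: [0.4, -1.0, 0.4]
finger_gap: 0.4
clock: 10.07
tool_pos: [631.1, 222.4, 7.7]
orientation: [-1.575, -0.001, 1.396]
ft_force: [-0.1, 0.2, 3.0]
finger_gap: 0.196
clock: 10.82
tool_pos: [630.0, 222.2, 158.2]
orientation: [-1.575, -0.001, 1.396]
ft_force: [-0.2, 0.6, -1.5]
finger_gap: 0.192
t 10.82 at [630.  222.2 158.2] -> row [-48.5    0.2   12.23] [ 0.3 -5.   0.1]
```

```bash
python3 -m inch '[-5,0,1.3,0,-1,0,-11,0,2.8,0,-2,0,-17,0,4.3,0,-3,0,-23,0,5.8,0,-4,0,-29,0,7.3,0,-5,0,-35,0,8.8,0,-5,0,-40,0,10,0,-5,0,-45,0,11.4,0,-5,0]'; python3 -m inch '[-2,0,0.5,0,0,0,-3.2,0,0.8,0,0,0,-3.2,0,0.8,0,0,0,-3.2,0,0.8,0,0,0]'; cat >> h.py <<'E'
def snap(name):
    Rt,p=wpose(); im,d=grab_frame("wrist"); vv,uu=np.mgrid[:400,:640]
    return im,d,wrist_world(uu,vv,d,Rt,p),Rt,p
E
python3 - <<'E'
from h import *
im,d,W,Rt,p=snap('a'); cv2.imwrite('pics/w5.png',im[:,:,::-1]);np.save('pics/W5.npy',W);print(p,sense()['finger_gap'])
print([(round(r['p'],2),np.round(r['bbox'])) for r in recognise('drying_rack','wrist')])
E
```

```text
clock: 11.82
tool_pos: [437.2, -201.8, 155.8]
orientation: [-1.573, -0.002, 1.483]
ft_force: [1.1, 1.5, -0.4]
finger_gap: 0.193
clock: 12.32
tool_pos: [426.5, -231.9, 155.4]
orientation: [-1.572, -0.003, 1.483]
ft_force: [0.9, 0.0, 0.1]
finger_gap: 0.192
[ 426.47904129 -231.85150316  155.38161193] 0.19409784597570837
[(0.78, array([279., 146., 348., 350.]))]
```

View pics/w5.png

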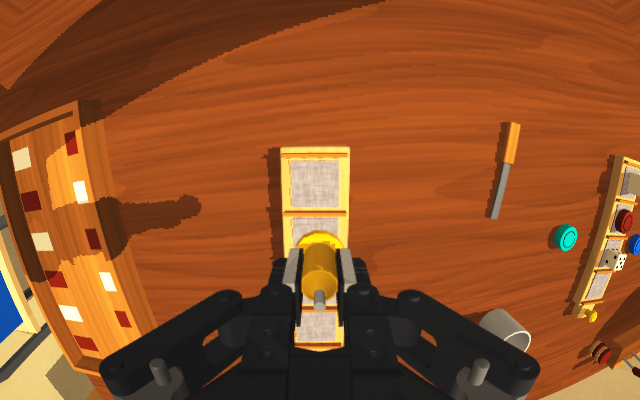

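The drill is held upright by its body. The drying rack's near pad is at (315,183), and its near end is at row 148.

```bash
python3 - <<'E'
from h import *
W=np.load('pics/W5.npy'); m=rack(W,(265,135,365,228)); print(len(m),np.median(m[:,2]))
c0=np.array([513.,-242]); w,a,k,yc,e=fitrack(m,c0,-5); print("w",w,"yaw",a,"xends",k,"yc at c0",yc)
q=(m[:,:2]-c0)@e.T
for s in(-120,-110,-100,-90,-80,-70):
    b=q[abs(q[:,0]-s)<5]; print(s,np.percentile(b[:,1],[1,99]).round(1))
c=c0+(k[0]+127.5)*e[0]+yc*e[1]; print("centre",c,"place -90",c-90*e[0])
# strips: z>25 rows
st=m[m[:,2]>25]; s=(st[:,:2]-c)@e.T; print("strip x",np.histogram(s[:,0],np.arange(-130,-45,5)))
im,d=grab_frame("top");vv,uu=np.mgrid[:400,:640];W=world("top",uu,vv,d)
m=rack(W,(380,150,435,262),(12,34)); print("top",cv2.minAreaRect(m[:,:2].astype(np.float32)))
# drill in tool frame
E
```

```text
5513 21.367125186778736
w 66.82982408527546 yaw -2.25 xends [-129.42949746  -88.92482746  -43.86646799] yc at c0 3.0752905431804223
-120 [-29.9  38.9]
-110 [-29.8  38.5]
-100 [-30.3  38.2]
-90 [-31.1  38.1]
-80 [-31.3  36.8]
-70 [-31.7  36.5]
centre [ 511.19272545 -238.85132868] place -90 [ 421.26211219 -235.31794526]
strip x (array([  0, 129, 185,   0,   0,   0,   0,   0,   0,   0,   0,   0,   0,
       126, 183,   0]), array([-130, -125, -120, -115, -110, -105, -100,  -95,  -90,  -85,  -80,
        -75,  -70,  -65,  -60,  -55,  -50]))
top ((523.819091796875, -242.78793334960938), (71.30992889404297, 283.6190490722656), 85.10986328125)
```

```bash
python3 - <<'E'
from h import *
W=np.load('pics/W5.npy'); p=np.array([426.479,-231.85,155.38]); R=Rn.from_euler('xyz',[-1.572,-.003,1.483]).as_matrix()
T=(W-p)@R; im=cv2.imread('pics/w5.png')[:,:,::-1].astype(int)
m=(im[...,0]-im[...,2]>90)&(im[...,1]>90); m[:225]=0;m[305:]=0;m[:,:295]=0;m[:,345:]=0; m&=T[...,1]<15
q=T[m]
for y in range(-35,14,4):
    b=q[(q[:,1]>=y)&(q[:,1]<y+4)]
    if len(b)>3: print(y,len(b),"x",b[:,0].min().round(1),b[:,0].max().round(1),"z",b[:,2].min().round(1),b[:,2].max().round(1))
go(421.3,-234.9,60,85.2); go(421.3,-234.9,8,85.2)
E
```

```text
-35 100 x -10.1 12.6 z 4.6 10.8
-31 111 x -11.1 11.2 z 4.2 10.1
-27 81 x -7.6 7.1 z 4.0 9.1
-23 479 x -12.6 13.1 z 2.6 13.9
-19 143 x -12.1 13.3 z 3.4 14.3
t 12.47 at [ 426.7 -232.   155.7] -> row [-0.36  9.57  0.53] [ 0.1 -0.2  0.2]
t 12.47 at [ 426.7 -232.   155.7] -> row [-0.38 14.77  0.54] [ 0.1 -0.2  0.2]
```

Drill axis is on the TCP axis within 1 mm. I lower it onto the near pad.

```bash
python3 -m inch '[-0.4,4,0.5,0,0,0,-0.4,8,0.5,0,0,0,-0.4,11,0.5,0,0,0,-0.4,13,0.5,0,0,0,-0.4,14.2,0.5,0,0,0,-0.4,14.6,0.5,0,0,0,-0.4,14.8,0.5,0,0,0,-0.4,14.8,0.5,0,0,0]'; python3 -c "
from h import *
go(421.3,-234.9,7.5,85.2)"
```

```text
clock: 13.48
tool_pos: [422.2, -235.5, 8.2]
orientation: [-1.574, -0.002, 1.484]
ft_force: [-0.5, 0.7, -0.4]
finger_gap: 0.195
t 13.47 at [ 422.2 -235.5    8.2] -> row [0.05 0.07 0.09] [ 0.2 -0.2  0.1]
```

```bash
python3 -m inch '[0,0.1,0.1,0,0,0,0,0.1,0.1,0,0,0]'; python3 -m inch '[0,0,0,0,0,0,0,0,0,0,0,0,0,0,0,0,0,0,0,0,0,0,0,0]' 50; python3 -m inch '[0,-2,0,0,0,0,0,-5,0,0,0,0,0,-9,0,0,0,0,0,-14,0,0,0,0,0,-18,0,0,0,0,0,-18,0,0,0,0]' 100; python3 -c "
from h import *
go(571,233.5,120,77.6)"
```

```text
clock: 13.72
tool_pos: [421.5, -235.7, 7.6]
orientation: [-1.575, -0.001, 1.484]
ft_force: [-0.6, -0.1, 1.8]
finger_gap: 0.195
clock: 14.22
tool_pos: [421.5, -235.7, 7.6]
orientation: [-1.575, -0.002, 1.484]
ft_force: [0.5, -0.2, 0.4]
finger_gap: 0.499
clock: 14.98
tool_pos: [422.9, -237.5, 190.8]
orientation: [-1.58, 0.002, 1.484]
ft_force: [0.8, 0.1, -0.4]
finger_gap: 0.999
t 14.97 at [ 422.9 -237.5  190.8] -> row [ 48.22   7.08 -10.61] [ 0.6  7.4 -0.1]
```

```bash
python3 -m inch '[0,0,0,0,0,0,0,0,0,0,0,0]'; python3 - <<'E'
from h import *
im,d,W,Rt,p=snap('a'); cv2.imwrite('pics/w6.png',im[:,:,::-1]);np.savez('pics/w6.npz',W=W,R=Rt,p=p,im=im);print(p)
b=[int(x) for x in recognise('drying_rack','wrist')[0]['bbox']];print(b)
m=rack(W,(b[0]-15,b[1]-10,b[2]+15,b[3]+5)); c0=np.array([513.,-242])
w,a,k,yc,e=fitrack(m,c0,-5); print(len(m),np.median(m[:,2]),"w",w,"yaw",a,"xends",k,"yc",yc)
c=c0+(k[0]+127.5)*e[0]+yc*e[1]; print("centre",c)
q=(m[:,:2]-c)@e.T
for s in range(-120,121,20):
    bb=q[abs(q[:,0]-s)<5]; 
    if len(bb)>20: print(s,np.percentile(bb[:,1],[1,99]).round(1),end=' ')
st=q[(m[:,2]>25)&(abs(q[:,1])>18)]; print("\nstrip x",[(s,st[abs(st[:,0]-s)<8,0].mean().round(1),(abs(st[:,0]-s)<8).sum()) for s in(-120,-60,0,60,120) if (abs(st[:,0]-s)<8).any()])
g=rack(W,(b[0],b[1],b[2],b[3]),(35,80)); qq=(g[:,:2]-c)@e.T; t=qq[abs(qq[:,0]+90)<25]; print("drill",len(t),t.min(0),t.max(0),t.mean(0))
go(571,233.5,120,77.6)
E
```

```text
clock: 15.22
tool_pos: [422.2, -237.0, 189.7]
orientation: [-1.579, 0.001, 1.484]
ft_force: [0.4, 0.2, 1.1]
finger_gap: 0.998
[ 422.17908746 -236.96442658  189.67936908]
[286, 146, 355, 351]
10653 21.473334087959643 w 66.88842298938107 yaw -4.5 xends [-128.56067447  -19.6881751   147.59167828] yc -1.072521198878789
centre [ 511.8584462  -242.98599541]
-120 [-32.9  34.5] -100 [-34.2  34.8] -80 [-34.1  35.1] -60 [-34.8  34.4] -40 [-33.1  34.9] -20 [-33.9  34.1] 0 [-33.8  34.7] 20 [-34.3  34.3] 40 [-35.4  33.3] 60 [-33.6  34.1] 80 [-34.6  33.4] 100 [-35.4  32.6] 120 [-33.7  33.4] 
strip x [(-120, np.float64(-120.4), np.int64(106)), (-60, np.float64(-60.5), np.int64(99)), (0, np.float64(-1.1), np.int64(73)), (60, np.float64(58.9), np.int64(85)), (120, np.float64(118.8), np.int64(74))]
drill 304 [-99.99654221  -8.51387617] [-81.93128168   8.49873605] [-93.21282307   0.11617615]
t 15.32 at [ 422.1 -237.   189.6] -> row [ 48.17   7.   -10.7 ] [ 0.4  7.4 -0. ]
```

View pics/w6.png

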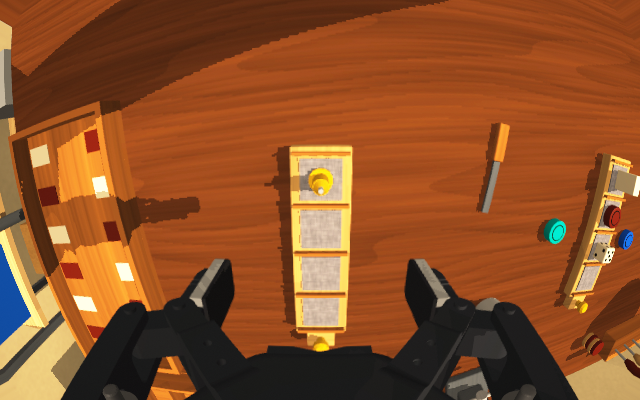

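The drill stands upright at (320,182) on the drying rack's near pad, measured at rack (-91, 0). Next is the die.

```bash
python3 -m inch '[5,0,-1,0,1,0,11,0,-2.4,0,2,0,17,1,-3.8,0,3,0,23,2,-5.2,0,4,0,29,3,-6.5,0,5,0,35,5,-7.8,0,6,0,41,6,-9.1,0,7,0,46,7,-10.2,0,7.4,0]'; python3 -m inch '[1,0,-0.2,0,0,0,2,0,-0.4,0,0,0,2,0,-0.4,0,0,0]'; python3 -c "
from h import *
go(571,233.5,-3,77.6)"
```

```text
clock: 16.32
tool_pos: [564.0, 214.6, 118.4]
orientation: [-1.577, 0.001, 1.355]
ft_force: [0.4, 0.0, -0.0]
finger_gap: 1.003
clock: 16.7
tool_pos: [572.2, 232.7, 118.3]
orientation: [-1.577, 0.001, 1.355]
ft_force: [-0.2, -0.6, -0.1]
finger_gap: 1.003
t 16.70 at [572.2 232.7 118.3] -> row [ 0.07 12.13  0.21] [ 0.3  0.  -0.1]
```

```bash
python3 -m inch '[0.1,4,0.2,0,0,0,0.1,8,0.2,0,0,0,0.1,11,0.2,0,0,0,0.1,12.1,0.2,0,0,0,0.1,12.1,0.2,0,0,0]'; python3 -m inch '[0,0,0,0,0,0,0,0,0,0,0,0,0,0,0,0,0,0,0,0,0,0,0,0,0,0,0,0,0,0,0,0,0,0,0,0,0,0,0,0,0,0]' 0 40; python3 -m inch '[0,-1,0,0,0,0,0,-3,0,0,0,0,0,-7,0,0,0,0,0,-12,0,0,0,0,0,-15,0,0,0,0,0,-15,0,0,0,0]';python3 - <<'E'
from h import *
im,d,W,R,p=snap('a'); cv2.imwrite('pics/w7.png',im[150:400,150:490,::-1]); print(p)
go(481.4,-240.5,150,85.2)
E
```

```text
clock: 17.32
tool_pos: [571.0, 232.9, -2.6]
orientation: [-1.576, 0.002, 1.354]
ft_force: [0.3, -0.7, 1.0]
finger_gap: 0.997
clock: 18.2
tool_pos: [571.6, 233.1, -1.6]
orientation: [-1.577, 0.001, 1.354]
ft_force: [-1.0, -0.8, 7.0]
finger_gap: 0.318
clock: 18.95
tool_pos: [572.8, 234.2, 151.9]
orientation: [-1.583, -0.002, 1.354]
ft_force: [-0.2, 0.8, -0.9]
finger_gap: 0.324
[572.83529114 234.19724757 151.85028071]
t 19.00 at [571.4 233.8 149.8] -> row [-4.825e+01 -3.000e-02 -1.400e+00] [ 0.5 -7.6 -0. ]
```

View pics/w7.png

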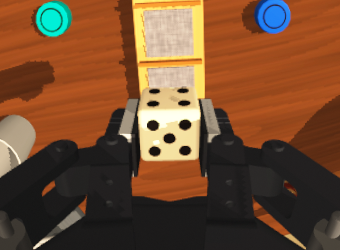

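The die is held level with its five still up (crop (170,135)), and its pad is empty. I carry it to place −30.

```bash
python3 -m inch '[-5,0,-0.1,0,-1,0,-11,0,-0.3,0,-2,0,-17,0,-0.5,0,-3,0,-23,0,-0.7,0,-4,0,-29,0,-0.8,0,-5,0,-35,0,-1,0,-6,0,-41,0,-1.2,0,-7,0,-46,0,-1.4,0,-7.6,0]'; python3 -m inch '[-1,0,0,0,0,0,-2.2,0,0,0,0,0,-2.2,0,0,0,0,0,-2.2,0,0,0,0,0]'; python3 -c "
from h import *
go(481.4,-240.5,-2,85.2)"
```

```text
clock: 20.0
tool_pos: [484.5, -220.0, 148.3]
orientation: [-1.577, -0.0, 1.486]
ft_force: [0.4, -0.3, -0.2]
finger_gap: 0.32
clock: 20.5
tool_pos: [482.7, -240.7, 148.1]
orientation: [-1.577, -0.001, 1.488]
ft_force: [0.4, -0.4, -1.0]
finger_gap: 0.323
t 20.50 at [ 482.7 -240.7  148.1] -> row [-1.000e-02  1.501e+01  2.200e-01] [0.3 0.  0.1]
```

```bash
python3 -m inch '[0,4,0.2,0.3,0,0,0,8,0.2,0.3,0,0,0,11.5,0.2,0.3,0,0,0,13.5,0.2,0.3,0,0,0,14.5,0.2,0.3,0,0,0,14.9,0.2,0.3,0,0,0,15,0.2,0.3,0,0,0,15,0.2,0.3,0,0]'; python3 -m inch '[0,0.05,0,0,0,0,0,0.05,0,0,0,0]'; python3 -m inch '[0,0,0,0,0,0,0,0,0,0,0,0,0,0,0,0,0,0,0,0,0,0,0,0]' 60; python3 -m inch '[0,-2,0,0,0,0,0,-5,0,0,0,0,0,-9,0,0,0,0,0,-13,0,0,0,0,0,-16,0,0,0,0,0,-16,0,0,0,0]' 100; python3 -c "
from h import *
go(509.2,242.7,120,80)"
```

```text
clock: 21.5
tool_pos: [482.2, -240.7, -1.2]
orientation: [-1.573, -0.0, 1.488]
ft_force: [0.2, 0.0, -1.0]
finger_gap: 0.32
clock: 21.75
tool_pos: [482.4, -240.9, -1.3]
orientation: [-1.574, 0.0, 1.488]
ft_force: [-0.3, -0.1, 0.6]
finger_gap: 0.32
clock: 22.25
tool_pos: [482.4, -240.9, -1.4]
orientation: [-1.573, -0.0, 1.488]
ft_force: [-0.1, 0.1, -0.7]
finger_gap: 0.602
clock: 23.0
tool_pos: [483.6, -242.0, 161.1]
orientation: [-1.578, 0.003, 1.488]
ft_force: [0.6, 0.1, 0.6]
finger_gap: 1.002
t 23.00 at [ 483.6 -242.   161.1] -> row [48.52  3.98  1.51] [ 0.4  5.2 -0.1]
```

Now the checker.

```bash
python3 -m inch '[5,0,0.1,0,1,0,11,0,0.3,0,2,0,17,0.5,0.5,0,3,0,23,1,0.7,0,4,0,29,2,0.9,0,5,0,35,3,1,0,5,0,41,4,1.2,0,5,0,46,4,1.4,0.3,5,0]'; python3 -m inch '[1.2,0,0,0,0,0,2.5,0,0.1,0,0,0,2.5,0,0.1,0,0,0,2.5,0,0.1,0,0,0]'; python3 - <<'E'
from h import *
im,d,W,R,p=snap('a')
for r in recognise('checker','wrist')[:4]: print(round(r['p'],2),np.round(r['bbox']))
a=im.astype(int); m=(W[...,2]>33)&(W[...,2]<45)&(np.hypot(W[...,0]-509,W[...,1]-243)<35)
q=W[m][:,:2]; print(m.sum(),cv2.minEnclosingCircle(q.astype(np.float32)),p,a[m].mean(0))
go(509.2,242.7,-7,80)
E
```

```text
clock: 24.0
tool_pos: [506.2, 219.3, 117.6]
orientation: [-1.57, 0.004, 1.401]
ft_force: [0.4, -0.8, 0.3]
finger_gap: 0.999
clock: 24.5
tool_pos: [509.4, 242.8, 117.4]
orientation: [-1.569, 0.004, 1.4]
ft_force: [-0.2, -0.4, 0.7]
finger_gap: 1.0
0.82 [184. 213. 222. 251.]
0.72 [297. 182. 340. 224.]
1470 ((508.9919738769531, 243.00457763671875), 19.162282943725586) [509.39300005 242.83764248 117.41222751] [152.19387755  41.4707483   23.01292517]
t 24.60 at [509.5 243.  117.6] -> row [2.000e-02 1.246e+01 1.000e-02] [-0.1  0.2 -0.2]
```

```bash
python3 -m inch '[0,4,0,0,0,0,0,8,0,0,0,0,0,11,0,0,0,0,0,12.2,0,0,0,0,0,12.2,0,0,0,0]'; python3 -m inch '[0,0,0,0,0,0,0,0.1,0,0,0,0,0,0.2,0,0,0,0,0,0.2,0,0,0,0]' 56 40; python3 - <<'E'
from h import *
im,d,W,R,p=snap('a'); T=(W-p)@R; print(p,sense()['ft_force'])
# finger tips: light-grey finger pts lowest
m=(abs(T[...,2])<14)&(abs(T[...,0])<40)&(abs(T[...,0])>20)&(W[...,2]>24)&(T[...,1]>-60)
for s in(-1,1):
    k=m&(np.sign(T[...,0])==s); q=T[k]; i=np.argsort(-q[:,1])[:3]; print(s,q[i].round(1),np.abs(q[:,0]).min())
cv2.imwrite('pics/w8.png',cv2.resize(im[150:330,220:420,::-1],(600,540)))
E
```

```text
clock: 25.22
tool_pos: [509.1, 242.0, -4.6]
orientation: [-1.569, 0.005, 1.399]
ft_force: [-0.4, -0.6, -0.1]
finger_gap: 0.995
clock: 25.72
tool_pos: [509.2, 242.1, -6.4]
orientation: [-1.569, 0.004, 1.399]
ft_force: [-0.4, 0.1, -0.8]
finger_gap: 0.563
[509.21596291 242.06431522  -6.36818752] [-0.01273837  0.55327538  0.08025457]
-1 [[-23.6 -30.7   2.6]
 [-23.4 -31.1   4.5]
 [-23.4 -31.2   3.9]] 23.04776374307165
1 [[ 24.1 -30.5   5.3]
 [ 24.3 -30.6   1.9]
 [ 24.1 -31.    5. ]] 23.756972542086913
```

View pics/w8.png

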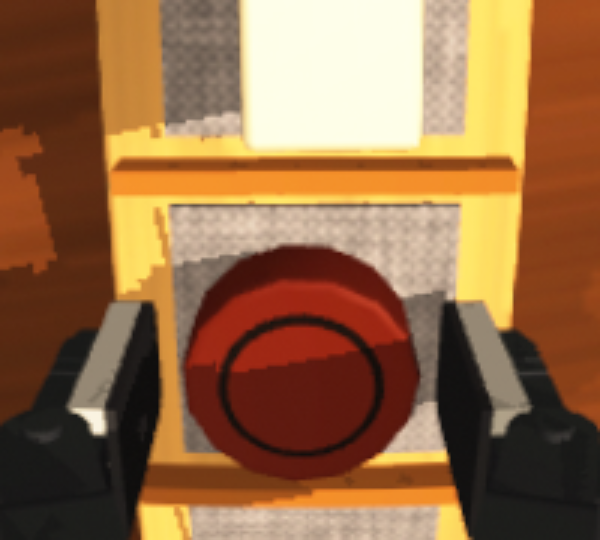

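The red checker sits centred between the pads with a level, clear gap both sides. I close.

```bash
python3 -m inch '[0,0,0,0,0,0,0,0,0,0,0,0,0,0,0,0,0,0,0,0,0,0,0,0]' 0 40; python3 -m inch '[0,-1,0,0,0,0,0,-3,0,0,0,0,0,-7,0,0,0,0,0,-12,0,0,0,0,0,-15.5,0,0,0,0,0,-15.5,0,0,0,0]';python3 - <<'E'
from h import *
im,d,W,R,p=snap('a'); cv2.imwrite('pics/w9.png',im[150:400,150:490,::-1]); print(p)
T=(W-p)@R; m=(im[...,0]>90)&(im[...,1]<75)&(abs(T[...,0])<25)&(abs(T[...,2])<30)&(T[...,1]>-70)&(T[...,1]<10)
q=T[m]; print(len(q)); t=q[q[:,1]<np.percentile(q[:,1],60)] if len(q) else q
print(np.c_[np.ones(len(t)),t[:,0],t[:,2]].shape, np.linalg.lstsq(np.c_[np.ones(len(t)),t[:,0],t[:,2]],t[:,1],rcond=None)[0], t.min(0),t.max(0))
go(541.2,-245.5,150,85.2)
E
```

```text
clock: 26.28
tool_pos: [509.3, 242.1, -6.2]
orientation: [-1.569, 0.004, 1.399]
ft_force: [-0.8, 0.5, 5.4]
finger_gap: 0.426
clock: 27.02
tool_pos: [512.1, 243.6, 152.4]
orientation: [-1.575, 0.001, 1.4]
ft_force: [0.2, 0.5, -0.4]
finger_gap: 0.427
[512.05820875 243.60989829 152.40416463]
3874
(2324, 3) [-4.46684147e+01 -2.17324775e-03  4.57879717e-03] [-17.83477793 -57.2458174  -17.02564595] [ 18.6174258  -43.96930259  19.23000738]
t 27.07 at [510.6 243.1 150.4] -> row [-47.62   0.19 -11.35] [ 0.1 -5.  -0.2]
```

View pics/w9.png

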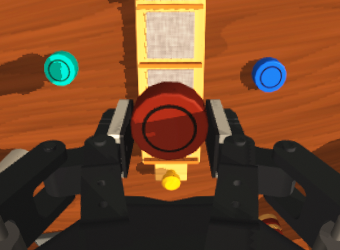

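The checker is held flat (tilt below 0.01 rad by plane fit). I carry it to place +30.

```bash
python3 -m inch '[-5,0,-1.2,0,-1,0,-11,0,-2.6,0,-2,0,-17,0,-4,0,-3,0,-23,0,-5.5,0,-4,0,-29,0,-7,0,-5,0,-35,0,-8.4,0,-5,0,-41,0,-9.8,0,-5,0,-46,0,-11,0,-5,0]'; python3 -m inch '[-1,0,-0.2,0,0,0,-1.6,0,-0.3,0,0,0,-1.6,0,-0.3,0,0,0,-1.6,0,-0.3,0,0,0]'; python3 -c "
from h import *
go(541.2,-245.5,-6.2,85.2)"
```

```text
clock: 28.08
tool_pos: [539.2, -230.8, 150.0]
orientation: [-1.569, 0.002, 1.486]
ft_force: [1.1, 0.2, 0.1]
finger_gap: 0.423
clock: 28.58
tool_pos: [540.7, -245.4, 149.9]
orientation: [-1.569, 0.001, 1.487]
ft_force: [-0.9, 0.0, -0.1]
finger_gap: 0.427
t 28.57 at [ 540.7 -245.4  149.9] -> row [ 1.000e-02  1.561e+01 -8.000e-02] [-0.1  0.  -0.1]
```

```bash
python3 -m inch '[0,4,0,0,0,0,0,8,0,0,0,0,0,11.5,0,0,0,0,0,13.8,0,0,0,0,0,15,0,0,0,0,0,15.5,0,0,0,0,0,15.6,0,0,0,0,0,15.6,0,0,0,0]'; python3 -m inch '[0,0.05,0,0,0,0,0,0.05,0,0,0,0]'; python3 -m inch '[0,0,0,0,0,0,0,0,0,0,0,0,0,0,0,0,0,0,0,0,0,0,0,0]' 60; python3 -m inch '[0,-2,0,0,0,0,0,-5,0,0,0,0,0,-9,0,0,0,0,0,-13,0,0,0,0,0,-16,0,0,0,0,0,-16,0,0,0,0]' 100; python3 -c "
from h import *
go(448.5,256.8,120,80.1)"
```

```text
clock: 29.58
tool_pos: [541.0, -245.9, -5.3]
orientation: [-1.57, 0.002, 1.487]
ft_force: [-0.3, 0.6, -0.8]
finger_gap: 0.425
clock: 29.82
tool_pos: [541.3, -246.1, -5.3]
orientation: [-1.571, 0.002, 1.487]
ft_force: [0.2, 0.2, -0.6]
finger_gap: 0.425
clock: 30.32
tool_pos: [541.3, -246.1, -5.3]
orientation: [-1.571, 0.002, 1.487]
ft_force: [0.5, -0.4, 0.6]
finger_gap: 0.6
clock: 31.08
tool_pos: [543.2, -246.8, 157.4]
orientation: [-1.576, 0.005, 1.487]
ft_force: [-0.2, 0.6, -0.1]
finger_gap: 0.999
t 31.07 at [ 543.2 -246.8  157.4] -> row [49.41  3.45 13.66] [ 0.3  5.1 -0.2]
```

Now the blank.

```bash
python3 -m inch '[5,0,1.4,0,1,0,11,0,3,0,2,0,17,0,4.7,0,3,0,23,0,6.4,0,4,0,29,1,8,0,5,0,35,2,9.7,0,5,0,41,3,11.3,0,5,0,46,3.4,12.7,0.3,5,0]'; python3 -m inch '[1.5,0,0.5,0,0,0,3.2,0,1,0,0,0,3.2,0,1,0,0,0,3.2,0,1,0,0,0]'; python3 - <<'E'
from h import *
im,d,W,R,p=snap('a')
m=(W[...,2]>58)&(W[...,2]<72)&(np.hypot(W[...,0]-448,W[...,1]-257)<30)
print(m.sum(),cv2.minAreaRect(W[m][:,:2].astype(np.float32)),np.median(W[m][:,2]),p)
go(448.5,256.8,3,80.1)
E
```

```text
clock: 32.08
tool_pos: [453.0, 223.6, 119.0]
orientation: [-1.568, 0.006, 1.401]
ft_force: [0.2, 0.1, 0.7]
finger_gap: 1.0
clock: 32.58
tool_pos: [448.9, 255.8, 118.8]
orientation: [-1.569, 0.006, 1.4]
ft_force: [0.9, -0.2, -1.0]
finger_gap: 1.002
1114 ((448.239013671875, 256.57757568359375), (20.245357513427734, 32.27592468261719), 80.7555923461914) 65.71193087347648 [448.94597849 255.8471541  118.81188804]
t 32.62 at [449.  255.8 118.9] -> row [ 0.16 11.59  0.04] [-0.1  0.1 -0.3]
```

```bash
python3 -m inch '[0.1,4,0,0,0,0,0.1,8,0,0,0,0,0.1,10.8,0,0,0,0,0.1,11.6,0,0,0,0,0.1,11.6,0,0,0,0]'; python3 -m inch '[0,0,0,0,0,0,0,0,0,0,0,0,0,0,0,0,0,0,0,0,0,0,0,0,0,0,0,0,0,0,0,0,0,0,0,0,0,0,0,0,0,0,0,0,0,0,0,0]' 0 40; python3 -m inch '[0,-1,0,0,0,0,0,-3,0,0,0,0,0,-7,0,0,0,0,0,-12,0,0,0,0,0,-15,0,0,0,0,0,-15,0,0,0,0,0,-15,0,0,0,0]';python3 - <<'E'
from h import *
im,d,W,R,p=snap('a'); cv2.imwrite('pics/w10.png',im[150:400,150:490,::-1]); print(p)
go(601,-250.5,154,85.2)
E
```

```text
clock: 33.25
tool_pos: [449.1, 255.6, 3.0]
orientation: [-1.568, 0.006, 1.398]
ft_force: [0.6, 0.1, 0.3]
finger_gap: 1.002
clock: 34.25
tool_pos: [449.4, 255.8, 3.5]
orientation: [-1.569, 0.006, 1.399]
ft_force: [-0.6, -0.7, 6.5]
finger_gap: 0.233
clock: 35.12
tool_pos: [449.0, 256.3, 153.0]
orientation: [-1.568, 0.006, 1.399]
ft_force: [-0.8, -0.1, -1.0]
finger_gap: 0.228
[449.01570535 256.31588701 152.97043028]
t 35.17 at [448.6 256.1 152.4] -> row [-47.3    0.08 -23.7 ] [-0.2 -5.1 -0.4]
```

View pics/w10.png

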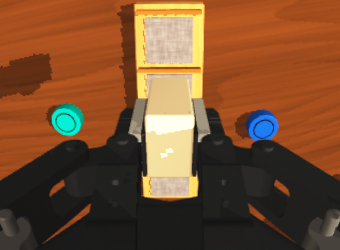

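The blank is held upright (crop (170,120)). I carry it to place +90.

```bash
python3 -m inch '[-5,0,-2.5,0,-1,0,-10,0,-5,0,-2,0,-16,0,-8,0,-3,0,-21,0,-10.5,0,-4,0,-26,0,-13,0,-5,0,-31,0,-15.5,0,-5,0,-36,0,-18,0,-5,0,-41,0,-20.5,0,-5,0]'; python3 -m inch '[-3,0,-1.5,0,0,0,-6,0,-3,0,0,0,-6.3,0,-3.2,0,0,0,-6.3,0,-3.2,0,0,0,-6.3,0,-3.2,0,0,0]'; python3 -c "
from h import *
go(601,-250.5,3.5,85.2)"
```

```text
clock: 36.17
tool_pos: [579.5, -184.3, 152.4]
orientation: [-1.563, 0.005, 1.486]
ft_force: [1.6, -0.3, -0.1]
finger_gap: 0.227
clock: 36.8
tool_pos: [605.1, -248.4, 151.8]
orientation: [-1.561, 0.004, 1.486]
ft_force: [-0.0, -0.7, -0.7]
finger_gap: 0.229
t 36.80 at [ 605.1 -248.4  151.8] -> row [-0.18 14.84  0.25] [-0.5 -0.  -0.2]
```

```bash
python3 -m inch '[-0.2,3,0.3,-0.5,0,0,-0.2,7,0.3,-0.5,0,0,-0.2,10.5,0.3,-0.5,0,0,-0.2,13,0.3,-0.5,0,0,-0.2,14.2,0.3,-0.5,0,0,-0.2,14.6,0.3,-0.5,0,0,-0.2,14.8,0.3,-0.5,0,0,-0.2,14.8,0.3,-0.5,0,0]'; python3 -c "
from h import *
go(601,-250.5,3.5,85.2)"
```

```text
clock: 37.8
tool_pos: [601.2, -250.9, 4.8]
orientation: [-1.572, 0.005, 1.486]
ft_force: [0.0, -0.3, 0.0]
finger_gap: 0.227
t 37.80 at [ 601.2 -250.9    4.8] -> row [0.04 0.12 0.02] [ 0.  -0.  -0.3]
```

```bash
python3 -m inch '[0,0.1,0,0,0,0,0,0.1,0,0,0,0]'; python3 -m inch '[0,0,0,0,0,0,0,0,0,0,0,0,0,0,0,0,0,0,0,0,0,0,0,0]' 50; python3 -m inch '[0,-2,0,0,0,0,0,-5,0,0,0,0,0,-9,0,0,0,0,0,-14,2,0,0,0,0,-18,7,0,0,0,0,-18,13,0,0,0,0,-18,15,0,0,0,0,-18,15,0,0,0]' 100;  python3 -m inch '[0,0,0,0,0,0,0,0,0,0,0,0]'; python3 - <<'E'
from h import *
im,d,W,Rt,p=snap('a'); cv2.imwrite('pics/w11.png',im[:,:,::-1]);np.savez('pics/w11.npz',W=W)
e=np.array([[.9965,-.0837],[.0837,.9965]]);
m=rack(W,(240,80,400,345)); c0=np.array([511.3,-243]); w,a,k,yc,_=fitrack(m,c0,-5); print("rack",w,a,k,yc)
st=((m[:,:2]-c0)@e.T)[m[:,2]>25]; st=st[abs(st[:,1])>22]
print("strips",[(s,st[abs(st[:,0]-s)<8,0].mean().round(1)) for s in(-120,-60,0,60,120) if (abs(st[:,0]-s)<8).any()])
q=(W[...,:2]-c0)@e.T
for n,x,lo,hi in(("drill",-90,35,80),("die",-30,44,60),("checker",30,33,45),("blank",90,58,75)):
    k=(abs(q[...,0]-x)<28)&(abs(q[...,1])<30)&(W[...,2]>lo)&(W[...,2]<hi); t=q[k]
    if len(t): print(n,len(t),((t.min(0)+t.max(0))/2).round(1),np.ptp(t,axis=0).round(1),"top",np.percentile(W[k][:,2],[10,50,90]).round(1))
E
```

```text
clock: 38.05
tool_pos: [601.5, -251.1, 4.2]
orientation: [-1.572, 0.005, 1.486]
ft_force: [-0.4, 0.0, -0.7]
finger_gap: 0.227
clock: 38.55
tool_pos: [601.5, -251.2, 4.2]
orientation: [-1.572, 0.005, 1.486]
ft_force: [0.3, 1.0, 0.1]
finger_gap: 0.499
clock: 39.55
tool_pos: [450.7, -237.3, 185.5]
orientation: [-1.573, 0.006, 1.485]
ft_force: [-0.0, -0.5, -0.5]
finger_gap: 1.001
clock: 39.8
tool_pos: [452.0, -237.8, 185.9]
orientation: [-1.575, 0.006, 1.486]
ft_force: [0.7, 0.5, -0.4]
finger_gap: 1.0
rack 67.34864565410564 -4.75 [-127.8013777   -36.71666006  150.06171608] 0.1014882982310219
strips [(-120, np.float64(-119.7)), (-60, np.float64(-60.6)), (0, np.float64(-0.5)), (60, np.float64(59.3)), (120, np.float64(119.3))]
drill 291 [-90.5  -0.1] [17.7 16.9] top [53.1 59.4 64.5]
die 691 [-29.6  -0.5] [28.4 27.5] top [48.6 49.8 50.7]
checker 757 [30.  -0.2] [36.9 36. ] top [36.7 38.1 39.1]
blank 443 [88.9 -1.3] [33.3 20.2] top [62.4 65.7 66.6]
```

View pics/w11.png

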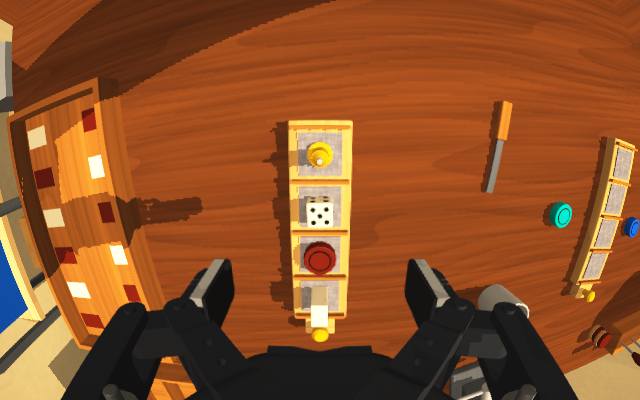

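The wrist view shows all four upright on their pads: drill (320,155), die (320,213), checker (319,257), blank (319,308). The gripper is clear, so I hand in.

```bash
python3 -c "
from cell import ticket,sense
print(ticket.finish_job(),sense()['clock'])"
```

```text
the job is handed in; nothing more can be done
the job is handed in; nothing more can be done
```

All four pieces are on the drying rack in reverse order, and I handed the job in at about 40 s of the 128 s allowed. No verdict was reported.

In the last wrist picture all four stand upright, each within about 1.5 mm of its pad centre. Their tops were at the expected heights, and the open gripper hung clear of everything:

| Piece | Finishing rack place (x, mm) | Drying rack place (x, mm) | Measured position on drying rack (x, y, mm) |
|---|---|---|---|
| Drill | +90 | −90 | (−90.5, −0.1) |
| Die | +30 | −30 | (−29.6, −0.5) |
| Checker | −30 | +30 | (30.0, −0.2) |
| Blank | −90 | +90 | (88.9, −1.3) |

- **Disagreement with the description:** the finger tips turned out to be about 33 mm behind the reported TCP, not at it.
- **Effect on the drill:** because of this, the first grasp caught it only by its bit. I lowered it back onto its pad upright, gripped it again by the body, and used the measured tip position from then on.

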